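Brake a turning drying carousel and lock it with its stop pin

TASK

The tray of the drying carousel on the washstand is turning; stop it and lock it with the orange-headed stop pin from the stand. Press the pin's foot lightly on the tray, over the slot in the base, to slow the tray to a crawl (under a third of its running speed), and only then let its blue-ringed hole creep round under the pin; when the pin catches, seat it upright and fully home through the hole into the slot and let go. Be gentle: no hard pressing and no hard knock on the tray, and leave the soap bottle, tumbler and plant alone.

Things in the scene. Friction and masses are not known exactly. Their poses are not given: they have to be found in the camera images.
- stop_pin: Loose stop pin, 0.13 kg give or take a third, standing upright in its stand at the start. Origin at the centre of its foot, own z up along the pin. Steel shank 16 mm in diameter from 0 to 60 mm, its foot a flat 10 mm across with a 3 mm wide, 7 mm high chamfer; orange round head 28 mm in diameter from 60 to 94 mm. Grip the upper part of the head from above.
- pin_stand: Fixed blue ceramic block, 70 x 70 mm, 30 mm high, with a blind round hole of 20 mm, 22 mm deep, in which the pin stands at the start. Origin at the centre of its underside.
- carousel: Fixed grey base of the carousel; origin on the table, on the vertical axis about which the tray turns. Round foot, 124 mm in diameter and 30 mm high, with a lug, 44 mm wide and 30 mm high, that runs out along the base's own -x to 163 mm from the axis, beyond the tray's edge. Its yaw is anywhere within 0.9 rad.
- pointer (a point): Middle of the red pointer line on top of the end of the lug, beyond the tray's edge, 146 mm from the axis along the base's -x, 34 mm above the table. The line is 30 x 8 mm and points along the radius on which the slot lies, 51 mm farther in.
- slot (a point): Centre of the mouth of the fixed slot in the lug, hidden under the tray, 95 mm from the axis along the base's -x, 30 mm above the table. The slot is 27 mm long along the radius (its x), 17.6 mm wide across it (its y) and 22 mm deep with a closed floor: the foot of a fully home pin is 8 mm above the table.
- tray_hole (a point): Centre of the tray's only hole, at the tray's top face; it goes round with the tray. Round through hole, 22 mm in diameter, 95 mm from the axis, with a blue ring around it.
- tray_hub (a point): Centre of the tray's top face, 50 mm above the table. White disc, 240 mm in diameter, 8 mm thick; steel hub cap 52 mm in diameter, 8 mm high. It floats on a soft spring: it begins to sink at about 0.4 N, sinks 1 mm for each further 0.4 N, and meets a hard stop after 10 mm (4.4 N). Let go, it rises again.
- tray (a joint): Tray angle in rad, growing anticlockwise from above; at 0 and at every whole turn the hole is over the slot. The tray runs at about 1.6 rad/s on a weak slipping drive (0.12 N m when held). Rubbing its top slows it in proportion to the pressure; at 95 mm radius it stalls at 1.2 to 4 N (friction varies a lot) and picks up again when eased.
- soap: Loose green soap bottle, 60 mm in diameter, 150 mm high, a bystander; origin under its centre.
- tumbler: Loose white cup, 72 mm in diameter, 100 mm high, a bystander; origin under its centre.
- plant: Loose small plant in a concrete pot, 80 mm in diameter, about 110 mm high, a bystander; origin under its centre.
Not all that is in view belongs to the job. There is more than one size of the stop_pin; the one meant has the size given above.

How it is judged:
On the way, in this order (a step that is already met when the one before it is completed fails the run):
1. the pin is lifted out of its stand (height (world z) of stop_pin above 0.035 m), for 0.1 s.
2. the tray is slowed to a crawl (under 0.53 rad/s, a third of its running speed) by the touch of the pin while the hole is still away from the slot (velocity of joint tray below 0.53 rad/s and contact force between stop_pin and tray above 0.3 N and horizontal distance between tray_hole and slot above 0.025 m), for 0.2 s.
3. the pin is fully home in the slot, through the hole (z of stop_pin in the frame of slot below -0.018 m and horizontal distance between stop_pin and slot below 0.008 m and horizontal distance between tray_hole and slot below 0.007 m), for 0.1 s.
At the end, for the whole second after the job is handed in: The tray stands still (under 0.1 rad/s) with its hole over the slot (within 7 mm), and the stop pin stands at rest through the hole in the slot (foot within 8 mm of the slot's centre and at least 18 of the 22 mm deep, leaning under 0.2 rad), released (all of step 3 and angle between stop_pin's own z axis and vertical below 0.2 rad and linear speed of stop_pin below 0.02 m/s and velocity of joint tray between -0.1 and 0.1 rad/s); the robot touches nothing.
It fails at once if the tray is pressed or knocked with more than 8 N (contact force between tray and anything else above 8 N).
It fails at once if the soap bottle is moved more than 20 mm (distance of soap from where it was at the start of the episode above 0.02 m).
It fails at once if the tumbler is moved more than 20 mm (distance of tumbler from where it was at the start of the episode above 0.02 m).
It fails at once if the plant is moved more than 20 mm (distance of plant from where it was at the start of the episode above 0.02 m).
It also fails if it takes over 69 s, if anything falls off the work surface, if the arm or the gripper's body presses on something with over 40 N, if the wrist force passes 120 N, or if a joint passes its speed limit or range.

ROBOT

A 7-joint arm with a two-finger parallel gripper is mounted at the origin on the work surface. World frame = base frame: x ahead of the robot, y to its left, z up, the work surface at z = 0. Lengths are in m, angles in rad, forces in N, time in s.
With the tool pointing down it reaches from about 0.4 to 0.875 m from the base axis. Payload 19.3 kg.
Tool frame: the origin (TCP) lies at the very end of the fingers, on their centre line; the grasp point (between the pads) lies 19 mm behind it; z points along the fingers, y is the line along which they close (so a half turn about z gives the same grasp; the last joint's range is limited). The gripper opens to 85 mm and grips with 20 to 120 N. Pads are 22 mm wide; open, the fingers measure 114 mm over their backs; the gripper's body (76 mm by 85 mm) begins 54 mm behind the grasp point. The pads swing forward as they close: fully open they stand 13 mm farther back than shut.
Start: joints at [-1.174, 0.521, -0.036, 1.599, 0.021, 1.021, -0.113], TCP at [0.281, 0.558, 0.231] pointing down, gripper open.
Joint ranges: [-2.91, 2.91], [-0.3, 2.13], [-1.5, 1.42], [0.17, 2.43], [-1.26, 4.41], [0.16, 1.93], [-2.52, 2.52]. Speed limits (rad/s): [1.89, 1.89, 2.39, 2.39, 3.01, 3.01, 3.01].

INTERFACE

Orientations are given as [roll, pitch, yaw] about the fixed x, y, z axes, in that order (R = Rz(yaw) Ry(pitch) Rx(roll)).
In Python, from workcell import bot gives the robot as it stands.
- The arm moves only by the shell command python3 -m crank 'ROWS' [FORCE]. ROWS is a JSON object of lists of equal length, an entry for each row: "travel": the shift along the world's x, y, z in cm, a list of three; "turn": the turn, a rotation vector about the world's x, y, z in degrees, a list of three; "gripper": the closure, from 0 (fully open) to 1 (shut). A call has exactly 5 rows; each row is the pose to reach, as a shift and turn from the pose commanded when the call began; what a row does not reach only later rows make up. A row lasts 1/10 s, in which the tool goes at most 50 mm and 8.59 degrees, less where a joint would pass 70% of its speed; a pose out of reach is approached as far as the arm can. A call with a gripper value outside its range is refused whole. The fingers move at their own pace and stop on an object; FORCE is the grip in N (left out, the last holds). Time passes only in rows, so rows that repeat a pose let the fingers close, or fill a call up. It gives the time, the measured TCP pose, the force, the opening and the grip force at its end, in the units of the state.
- bot.observe(): the state, without advancing time (a new reading comes with each control period).
- bot.grab_frame(name): name is "scene" or "top" or "wrist"; returns a dict with "pixels" (480x640x3 uint8, red, green, blue), "fx", "fy", "cx", "cy" (pixels), "extrinsics" (4x4, takes a point from world to camera coordinates). Camera axes: x right, y down, z forward; pixel columns grow to the right and rows downward; lengths in m; the calibration is good to about 2 mm. A picture is of the moment at which its call begins. There is no depth.
- bot.job_done(): hands the job in; it is judged then, once.
The state is a dict: "clock": time; "qpos": joint angles; "qd": joint speeds; "joint_efforts": joint torques, N m; "position": TCP position; "tool_rot": TCP orientation; "force": force on the tool from outside, world axes, zero at the start; "moment": the same for the moment, N m; "grip_width": finger opening in m; "finger_force": force on a finger pad.
Only numpy, scipy, OpenCV 4.12 (cv2) and the standard library are available. Lean on these libraries where they do the work, as an engineer would, in place of code of your own. Each camera call takes 0.05 s, during which the arm holds its last target. There are 200 camera calls.

## Working session

There is one attempt and no reset: what is moved stays moved. The work goes in short steps, Python scripts to look and compute and a shell command to move; the robot and the scene stay as the last step left them, time stands still between calls to the robot, and variables do not carry over. Pictures are saved under pics/ and viewed, at most 10 in all, crops included, and the job is handed in when it is done.

```bash
mkdir -p pics; cat > h.py <<'E'
from workcell import bot
import numpy as np, cv2, pickle
def grab(n,tag):
    f=bot.grab_frame(n); pickle.dump(f,open(f'pics/{tag}.pkl','wb'))
    cv2.imwrite(f'pics/{tag}.png',f['pixels'][:,:,::-1]); return f
def ray(f,u,v):
    E=np.array(f['extrinsics']);R,t=E[:3,:3],E[:3,3]
    return -R.T@t, R.T@np.array([(u-f['cx'])/f['fx'],(v-f['cy'])/f['fy'],1])
def onz(f,u,v,z):
    o,d=ray(f,u,v); return o+d*(z-o[2])/d[2]
def proj(f,p):
    c=np.array(f['extrinsics'])@np.append(p,1); return c[0]/c[2]*f['fx']+f['cx'],c[1]/c[2]*f['fy']+f['cy']
def load(tag): return pickle.load(open(f'pics/{tag}.pkl','rb'))
E
python3 - <<'E'
from h import *
print(bot.observe())
a=grab('top','top0');b=grab('scene','sc0')
print(ray(a,320,240),ray(b,320,240),a['fx'])
E
```

```text
{'clock': 0.0, 'qpos': array([-1.17419733,  0.52202977, -0.03629719,  1.59997263,  0.02119248,
        1.02109663, -0.1128332 ]), 'qd': array([-0.00015265, -0.00041627,  0.00076879,  0.00018371, -0.00054651,
       -0.00117365,  0.00193245]), 'joint_efforts': array([-1.75703855e-03, -9.27100754e+01,  1.97935089e+00, -3.69936204e+01,
        1.78254145e-02,  8.22803500e-03,  6.67732451e-06]), 'position': array([0.28116986, 0.55782336, 0.23072891]), 'tool_rot': array([-3.14047438e+00,  8.78469932e-05,  2.67471976e+00]), 'force': array([ 0.08255968, -0.52079556,  0.55162415]), 'moment': array([ 0.00791391,  0.02892548, -0.01195909]), 'finger_force': 0.0, 'grip_width': 0.08541923190714751}
(array([0.328986  , 0.00951678, 1.38416353]), array([ 0.13149635, -0.00375142, -0.99137986])) (array([ 0.91919511, -0.26162229,  0.86321924]), array([-0.44747689,  0.29391107, -0.84471542])) 605.6185411493972
```

View pics/top0.png

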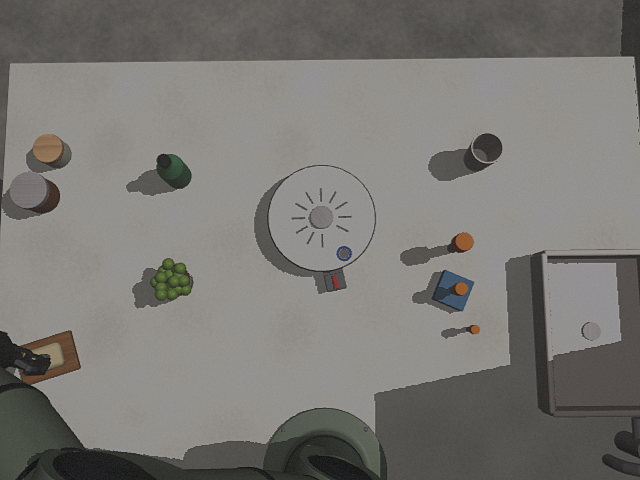

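View pics/sc0.png

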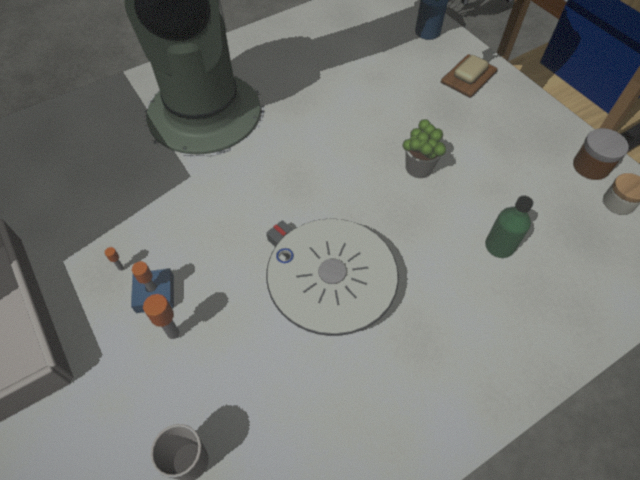

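The top view shows the tray at about (322,218), the hole at (344,254), the red pointer at (336,282) and the stand pin's head at (460,289). Two decoy pins stand at (463,242), larger, and (475,329), smaller. I'll enlarge these areas.

```bash
python3 - <<'E'
from h import *
a=load('top0');b=load('sc0')
A=a['pixels'];B=b['pixels']
c=lambda I,x,y,w,h,W,H:cv2.resize(I[y:y+h,x:x+w],(W,H),interpolation=cv2.INTER_CUBIC)
im=np.vstack([np.hstack([c(A,425,260,60,60,360,300)[:300],c(B,115,250,75,62,400,300)[:300]]),np.hstack([c(A,310,250,60,50,360,300),c(B,255,210,66,50,400,300)])])
cv2.imwrite('pics/c1.png',im[:,:,::-1])
# orange blobs & tray circle fits
hsv=cv2.cvtColor(A,cv2.COLOR_RGB2HSV)
m=((hsv[...,0]<18)&(hsv[...,1]>150)&(hsv[...,2]>80)).astype('uint8')
n,l,s,ce=cv2.connectedComponentsWithStats(m)
for i in range(1,n):
  if s[i,4]>20: print('orange',s[i],ce[i])
g=cv2.cvtColor(A,cv2.COLOR_RGB2GRAY)
print(cv2.HoughCircles(cv2.GaussianBlur(g,(5,5),1),cv2.HOUGH_GRADIENT,1,100,param1=80,param2=25,minRadius=48,maxRadius=60))
print('tray r px', 0.12*a['fx']/(1.384-.05))
for n,u,v,z in [('hub',322,218,.05),('ptr',336,282,.034),('pin head',460.5,289,.102),('hole',344,254,.05)]: print(n,onz(a,u,v,z))
E
```

```text
orange [456 233  17  18 238] [463.92436975 241.02941176]
orange [333 276   5  13  39] [335.02564103 281.82051282]
orange [455 282  13  13 126] [461.08730159 288.1984127 ]
orange [471 325   9   9  62] [474.72580645 329.        ]
[[[321.5 217.5  52.7]]]
tray r px 54.4784294887014
hub [ 5.55452267e-01 -4.20004764e-04  5.00000000e-02]
ptr [ 0.41335668 -0.03044035  0.034     ]
pin head [ 0.39230972 -0.29087844  0.102     ]
hole [ 0.47423053 -0.04841833  0.05      ]
```

View pics/c1.png

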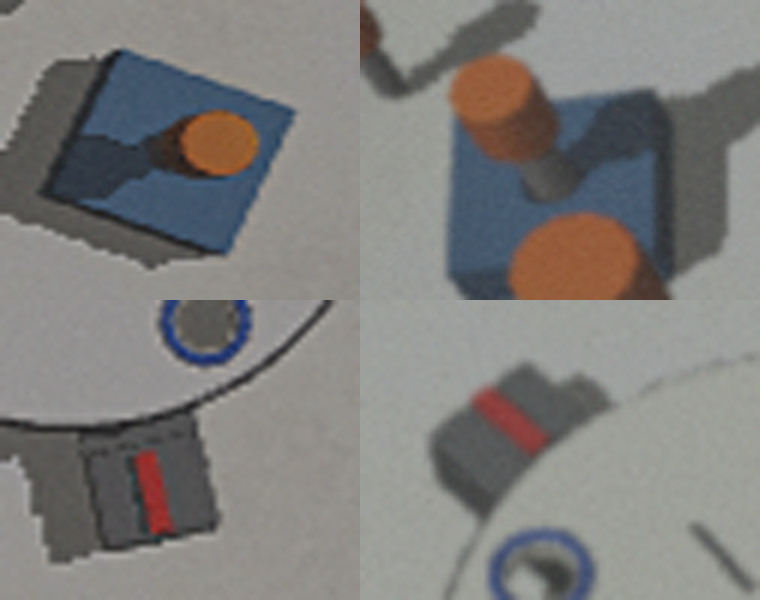

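```bash
cat >> h.py <<'E'
def tri(*obs):
    A=0;b=0;L=[]
    for f,u,v in obs:
        o,d=ray(f,u,v);d/=np.linalg.norm(d);P=np.eye(3)-np.outer(d,d);A=A+P;b=b+P@o;L.append((o,d))
    p=np.linalg.solve(A,b);return p,[np.linalg.norm(np.cross(p-o,d)) for o,d in L]
E
python3 - <<'E'
from h import *
a=load('top0');b=load('sc0')
print('pin',tri((a,461.8,288.4),(b,139.75,268.2)))
print('ptr',tri((a,335.5,282),(b,279.75,229.8)))
print('hubcap',tri((a,320.5,217),(b,333,271)))
print('trayHough',onz(a,321.5,217.5,.05))
print('ptr z',onz(a,335.5,282,.034),onz(b,279.75,229.8,.034))
print('pin z',onz(a,461.8,288.4,.102),onz(b,139.75,268.2,.102))
print('hub z',onz(a,320.5,217,.058),onz(b,333,271,.058))
print('big',onz(a,463.5,242,.12),onz(a,474.7,329,.07))
import cv2
def fit(f,c0):
    g=cv2.GaussianBlur(cv2.cvtColor(f['pixels'],cv2.COLOR_RGB2GRAY),(3,3),0).astype(np.float32)
    th=np.linspace(0,2*np.pi,180)
    from scipy.optimize import minimize
    def cost(c):
        s=0
        for t in th:
            p=proj(f,[c[0]+.12*np.cos(t),c[1]+.12*np.sin(t),.046]); s+=g[int(round(p[1])),int(round(p[0]))]
        return s
    X=[(cost(c0+np.array([i,j])*.001),i,j) for i in range(-8,9) for j in range(-8,9)]
    X.sort(); print([ (x[0]/180,*(c0+np.array(x[1:])*.001)) for x in X[:4]])
fit(a,np.array([.556,.0]));fit(b,np.array([.556,.0]))
E
```

```text
pin (array([ 0.39413932, -0.29247825,  0.09926882]), [np.float64(0.0018435082562373985), np.float64(0.0018435082562374366)])
ptr (array([ 0.41434609, -0.02777999,  0.03058362]), [np.float64(0.0018148071382743831), np.float64(0.0018148071382743365)])
hubcap (array([0.55801236, 0.0037421 , 0.05111638]), [np.float64(0.0009443022660800619), np.float64(0.0009443022660800755)])
trayHough [0.55659306 0.00068603 0.05      ]
ptr z [ 0.41336528 -0.02932632  0.034     ] [ 0.41718126 -0.02710139  0.034     ]
pin z [ 0.39355272 -0.29366441  0.102     ] [ 0.39674863 -0.29061919  0.102     ]
hub z [0.55637198 0.00294828 0.058     ] [0.56148571 0.00233766 0.058     ]
big [ 0.48993516 -0.29667134  0.12      ] [ 0.30802909 -0.32554039  0.07      ]
[(np.float32(93.62222), np.float64(0.557), np.float64(0.002)), (np.float32(94.85555), np.float64(0.558), np.float64(0.002)), (np.float32(94.88333), np.float64(0.557), np.float64(0.003)), (np.float32(96.07222), np.float64(0.558), np.float64(0.003))]
[(np.float32(116.12778), np.float64(0.558), np.float64(0.004)), (np.float32(116.566666), np.float64(0.559), np.float64(0.004)), (np.float32(116.6), np.float64(0.558), np.float64(0.003)), (np.float32(116.86667), np.float64(0.559), np.float64(0.003))]
```

Hub is about (0.557, 0.003) and the pointer about (0.415, -0.0285). They come out 145.5 mm apart against the stated 146, so the slot is near (0.4645, -0.0175). The pin is near (0.3945, -0.2925), and its head is 28 mm across. Moving over now, turning by about -140.7° so the fingers close tangentially to the tray.

```bash

python3 -m crank '{"travel":[[3,-4,0],[7,-8,0],[10,-12,0],[14,-16,0],[17,-20,0]],"turn":[[0,0,-8],[0,0,-16],[0,0,-24],[0,0,-32],[0,0,-40]],"gripper":[0,0,0,0,0]}' 25
python3 -m crank '{"travel":[[1,-5,0],[2,-10,0],[4,-14,0],[5,-19,0],[6,-23,0]],"turn":[[0,0,-8],[0,0,-16],[0,0,-24],[0,0,-32],[0,0,-40]],"gripper":[0,0,0,0,0]}'
python3 -m crank '{"travel":[[0,-5,0],[-1,-10,0],[-2,-15,0],[-3,-20,0],[-4,-24,0]],"turn":[[0,0,-8],[0,0,-16],[0,0,-24],[0,0,-32],[0,0,-40]],"gripper":[0,0,0,0,0]}'
```

```text
clock: 0.6
position: [0.4444, 0.3667, 0.2312]
tool_rot: [3.142, 0.0, 1.971]
force: [1.3, 1.1, 0.1]
grip_width: 0.0858
finger_force: 0.0
clock: 1.1
position: [0.5033, 0.1356, 0.2313]
tool_rot: [-3.142, 0.0, 1.272]
force: [1.0, 0.4, -0.0]
grip_width: 0.0852
finger_force: 0.0
clock: 1.6
position: [0.4624, -0.1039, 0.2314]
tool_rot: [3.142, -0.0, 0.574]
force: [0.5, 0.3, -0.6]
grip_width: 0.0853
finger_force: 0.0
```

```bash

python3 -m crank '{"travel":[[-2,-5,0],[-4,-9,0],[-6,-14,0],[-7.7,-18.05,0],[-7.7,-18.05,0]],"turn":[[0,0,-7],[0,0,-14],[0,0,-20.8],[0,0,-20.8],[0,0,-20.8]],"gripper":[0,0,0,0,0]}'
python3 -m crank '{"travel":[[0,0,0],[0,0,0],[0,0,0],[0,0,0],[0,0,0]],"turn":[[0,0,0],[0,0,0],[0,0,0],[0,0,0],[0,0,0]],"gripper":[0,0,0,0,0]}'
python3 - <<'E'
from h import *
w=grab('wrist','w1');print(bot.observe()['force'],ray(w,320,240),proj(w,[.3945,-.2925,.102]),proj(w,[.3945,-.2925,.03]))
E
```

```text
clock: 2.1
position: [0.3829, -0.2876, 0.2316]
tool_rot: [3.14, 0.001, 0.209]
force: [0.5, 0.6, -0.4]
grip_width: 0.0856
finger_force: 0.0
clock: 2.6
position: [0.3866, -0.2816, 0.2313]
tool_rot: [-3.141, -0.0, 0.219]
force: [-0.4, -0.4, -0.0]
grip_width: 0.0855
finger_force: 0.0
[-0.02376173 -0.17004586  0.09792409] (array([ 0.46653704, -0.26310706,  0.37407231]), array([-0.31234827, -0.05893395, -0.94818063])) (np.float64(342.58356251387966), np.float64(220.63051421174947)) (np.float64(339.0108311663818), np.float64(198.34747514357355))
```

View pics/w1.png

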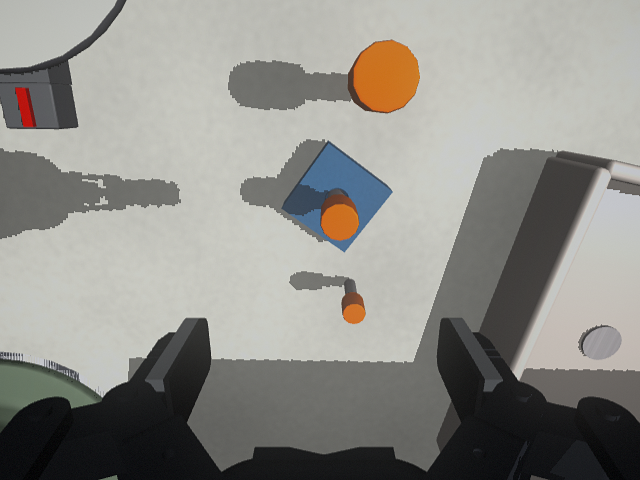

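The wrist view shows the pin's head top at (339.5,222), the stand's hole beside it, the pointer at (25,107), and the larger and smaller pins at (386,76) and (353,313).

```bash
python3 - <<'E'
from h import *
w=load('w1');I=w['pixels']
hsv=cv2.cvtColor(I,cv2.COLOR_RGB2HSV)
def cm(m,x0,y0,x1,y1):
    k=np.zeros_like(m);k[y0:y1,x0:x1]=m[y0:y1,x0:x1]
    c=max(cv2.findContours(k.astype('uint8'),0,2)[0],key=cv2.contourArea);return cv2.minEnclosingCircle(c),cv2.minAreaRect(c)
bright=(hsv[...,0]<20)&(hsv[...,1]>150)&(hsv[...,2]>170)
(h,r),_=cm(bright,310,190,370,250);print('head',h,r,onz(w,*h,.102), 'diam mm',2*r/w['fx']*.272*1000, w['fx'])
red=((hsv[...,0]<8)|(hsv[...,0]>172))&(hsv[...,1]>150)
_,rr=cm(red,0,70,60,140);print('ptr',rr,onz(w,*rr[0],.034))
st=(hsv[...,0]>95)&(hsv[...,0]<120)&(hsv[...,1]>100)
_,sr=cm(st,270,130,400,260);print('stand',sr,onz(w,*sr[0],.03))
for x in [(0.557,.003,.05)]: print(proj(w,x))
o=bot.observe();print(o['position'],o['tool_rot'])
E
```

```text
head (339.4191589355469, 221.5089874267578) 18.747175216674805 [ 0.39338457 -0.2904648   0.102     ] diam mm 25.543596100732557 399.257147570487
ptr ((25.28536605834961, 106.83171081542969), (41.137550354003906, 13.060647964477539), 77.90524291992188) [ 0.41345733 -0.02730349  0.034     ]
stand ((336.46002197265625, 198.2200164794922), (79.80000305175781, 80.60000610351562), 36.869895935058594) [ 0.39412314 -0.29028847  0.03      ]
(np.float64(-43.1602668634485), np.float64(-129.9994139036886))
[ 0.38652051 -0.28176182  0.23129148] [-3.14148917e+00 -6.73655939e-05  2.18375571e-01]
```

```bash

python3 -m crank '{"travel":[[0.7,-0.9,0],[0.7,-0.9,-4],[0.7,-0.9,-8],[0.7,-0.9,-10],[0.7,-0.9,-11]],"turn":[[0,0,0],[0,0,0],[0,0,0],[0,0,0],[0,0,0]],"gripper":[0,0,0.2,0.3,0.4]}' 25
python3 -m crank '{"travel":[[0,0,-2],[0,0,-4],[0,0,-5.2],[0,0,-5.2],[0,0,-5.2]],"turn":[[0,0,0],[0,0,0],[0,0,0],[0,0,0],[0,0,0]],"gripper":[0.4,0.4,0.4,0.4,0.4]}'
python3 - <<'E'
from h import *
w=grab('wrist','w2')
E
```

```text
clock: 3.15
position: [0.3929, -0.2914, 0.1195]
tool_rot: [-3.14, 0.002, 0.217]
force: [-0.0, -0.0, 0.1]
grip_width: 0.0514
finger_force: 0.0
clock: 3.65
position: [0.3936, -0.2917, 0.0699]
tool_rot: [3.141, -0.0, 0.217]
force: [0.1, -0.1, -0.0]
grip_width: 0.0512
finger_force: 0.0
```

View pics/w2.png

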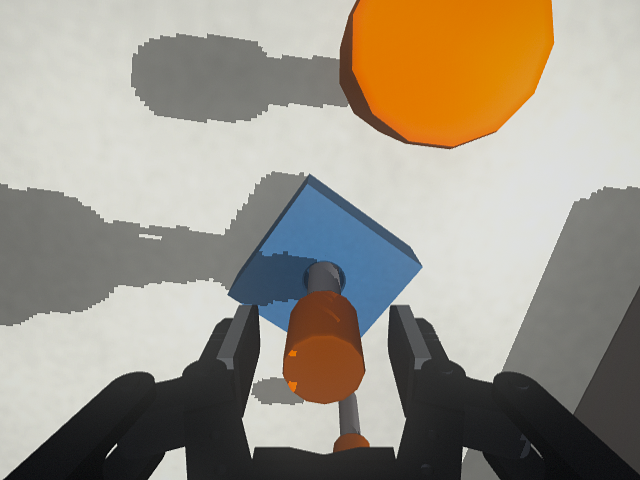

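The head at (323,360) sits centred between the pads. Closing.

```bash

python3 -m crank '{"travel":[[0,0,0],[0,0,0],[0,0,0],[0,0,0],[0,0,0]],"turn":[[0,0,0],[0,0,0],[0,0,0],[0,0,0],[0,0,0]],"gripper":[0.8,0.9,1,1,1]}' 40
python3 -m crank '{"travel":[[0,0,0.3],[0,0,1.5],[0,0,3],[0,0,5],[0,0,8]],"turn":[[0,0,0],[0,0,0],[0,0,0],[0,0,0],[0,0,0]],"gripper":[1,1,1,1,1]}'
```

```text
clock: 4.2
position: [0.3937, -0.2914, 0.07]
tool_rot: [3.141, -0.001, 0.217]
force: [0.6, 0.4, 8.7]
grip_width: 0.0269
finger_force: 38.7
clock: 4.7
position: [0.3926, -0.291, 0.1502]
tool_rot: [-3.141, 0.001, 0.217]
force: [0.2, 0.3, -1.1]
grip_width: 0.0268
finger_force: 39.5
```

```bash

python3 -m crank '{"travel":[[0,1,2],[0.5,6,4],[1.5,11,5],[2.5,15,5],[2.7,17.1,5]],"turn":[[0,0,0],[0,0,0],[0,0,0],[0,0,0],[0,0,0]],"gripper":[1,1,1,1,1]}'
python3 -m crank '{"travel":[[0,0,0],[0,0,0],[0,0,0],[0,0,0],[0,0,0]],"turn":[[0,0,0],[0,0,0],[0,0,0],[0,0,0],[0,0,0]],"gripper":[1,1,1,1,1]}'
python3 - <<'E'
from h import *
w=grab('wrist','w3');print(bot.observe()['force'],bot.observe()['position'])
print(proj(w,[.414,-.028,.034]),proj(w,[.5575,.003,.05]))
hsv=cv2.cvtColor(w['pixels'],cv2.COLOR_RGB2HSV)
red=(((hsv[...,0]<8)|(hsv[...,0]>172))&(hsv[...,1]>150)).astype('uint8');red[330:]=0
c=max(cv2.findContours(red,0,2)[0],key=cv2.contourArea);r=cv2.minAreaRect(c)
print(r,onz(w,*r[0],.034))
E
```

```text
clock: 5.2
position: [0.421, -0.1165, 0.2003]
tool_rot: [-3.14, -0.001, 0.221]
force: [-0.6, -0.6, -0.9]
grip_width: 0.0269
finger_force: 39.7
clock: 5.7
position: [0.42, -0.121, 0.1993]
tool_rot: [3.141, 0.0, 0.216]
force: [0.2, -0.4, -1.0]
grip_width: 0.0267
finger_force: 39.7
[-0.68324251  1.6462704  -1.68052361] [ 0.42006637 -0.12087887  0.19930123]
(np.float64(207.7921200956366), np.float64(197.3488179901915)) (np.float64(180.05482019264045), np.float64(-25.86709566897349))
((205.8058624267578, 191.97645568847656), (26.767080307006836, 11.120992660522461), 85.60128784179688) [ 0.41793124 -0.02594986  0.034     ]
```

View pics/w3.png

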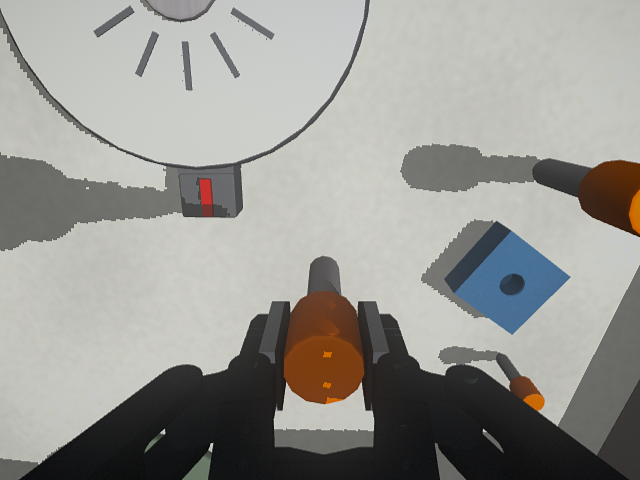

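The wrist view shows the pointer centred at (206,197), partly in shadow, with the tray edge above it and the pin's foot at (323,262). The pin is held straight. I'll refine the slot and check where the foot is.

```bash
python3 - <<'E'
from h import *
w=load('w3')
print('ptr',onz(w,206,197,.034), 'ends',onz(w,203.5,178.5,.034),onz(w,208.5,216,.034))
print('foot exp',proj(w,[.4201,-.1209,.1373]),'head top exp',proj(w,[.4201,-.1209,.2313]))
g=cv2.GaussianBlur(cv2.cvtColor(w['pixels'],cv2.COLOR_RGB2GRAY),(3,3),0).astype(np.float32)
th=np.linspace(0,2*np.pi,720)
def cost(c):
    v=[]
    for t in th:
        u=proj(w,[c[0]+.12*np.cos(t),c[1]+.12*np.sin(t),.050])
        if 2<u[0]<420 and 2<u[1]<200: v.append(g[int(round(u[1])),int(round(u[0]))])
    return np.mean(v)
X=sorted((cost((.557+i*.001,.003+j*.001)),.557+i*.001,.003+j*.001) for i in range(-8,9) for j in range(-8,9))
print(X[:4])
E
```

```text
ptr [ 0.41397523 -0.0265895   0.034     ] ends [ 0.42808921 -0.02290929  0.034     ] [ 0.39901855 -0.03043372  0.034     ]
foot exp (np.float64(325.209020417395), np.float64(262.86134494901324)) head top exp (np.float64(325.9358154657096), np.float64(369.30733962367333))
[(np.float32(80.33539), 0.556, 0.003), (np.float32(88.35913), 0.556, 0.004), (np.float32(96.950615), 0.557, 0.003), (np.float32(101.11043), 0.555, 0.003)]
```

```bash
cat >> h.py <<'E'
HUB=np.array([.5565,.0033]);Y0=.208
def ang(cam,save=None):
    t=bot.observe()['clock'];f=bot.grab_frame(cam)
    if save: cv2.imwrite(f'pics/{save}.png',f['pixels'][:,:,::-1])
    hsv=cv2.cvtColor(f['pixels'],cv2.COLOR_RGB2HSV)
    m=(hsv[...,0]>105)&(hsv[...,0]<130)&(hsv[...,1]>100)
    P=[onz(f,u,v,.05)[:2]-HUB for v,u in np.argwhere(m)]
    P=np.array([p for p in P if .078<np.hypot(*p)<.112])
    if len(P)<6: return t,None,len(P)
    c=P.mean(0); return t,round(((np.arctan2(c[1],c[0])-Y0-np.pi+np.pi)%(2*np.pi))-np.pi,3),len(P),round(np.hypot(*c),4)
E
python3 -m crank '{"travel":[[1.5,3,0],[3,6,0],[4.37,9,-2],[4.37,10.39,-5],[4.37,10.39,-7]],"turn":[[0,0,0],[0,0,0],[0,0,0],[0,0,0],[0,0,0]],"gripper":[1,1,1,1,1]}'
python3 -m crank '{"travel":[[0,0,0],[0,0,0],[0,0,0],[0,0,0],[0,0,0]],"turn":[[0,0,0],[0,0,0],[0,0,0],[0,0,0],[0,0,0]],"gripper":[1,1,1,1,1]}'
python3 - <<'E'
from h import *
o=bot.observe();print(o['position'],o['tool_rot'],o['force'])
for i in range(4): print(ang('scene'),ang('top'))
print(bot.observe()['force'])
E
```

```text
clock: 6.25
position: [0.4637, -0.0145, 0.1276]
tool_rot: [-3.141, 0.001, 0.22]
force: [-0.2, -0.9, -1.5]
grip_width: 0.0268
finger_force: 39.8
clock: 6.75
position: [0.4643, -0.0164, 0.1299]
tool_rot: [-3.141, -0.001, 0.217]
force: [-0.6, -0.6, -1.2]
grip_width: 0.027
finger_force: 39.8
[ 0.46426348 -0.01638903  0.12993904] [-3.14141247e+00 -1.17727388e-03  2.17113833e-01] [-0.57381329 -0.62503609 -1.20002395]
(6.75, np.float64(-1.517), 18, np.float64(0.0958)) (6.8, np.float64(-1.412), 57, np.float64(0.0937))
(6.85, np.float64(-1.339), 13, np.float64(0.0912)) (6.9, np.float64(-1.289), 42, np.float64(0.0959))
(6.95, np.float64(-1.198), 22, np.float64(0.095)) (7.0, np.float64(-1.182), 23, np.float64(0.0982))
(7.05, np.float64(-0.99), 18, np.float64(0.0916)) (7.1, None, 0)
[ 0.02513349 -0.82687751 -1.86482985]
```

```bash

python3 -m crank '{"travel":[[-0.05,-0.05,-0.4],[-0.05,-0.05,-0.8],[-0.05,-0.05,-1.1],[-0.05,-0.05,-1.2],[-0.05,-0.05,-1.2]],"turn":[[0,0,0],[0,0,0],[0,0,0],[0,0,0],[0,0,0]],"gripper":[1,1,1,1,1]}'
python3 -m crank '{"travel":[[0,0,0],[0,0,0],[0,0,-0.3],[0,0,-0.5],[0,0,-0.65]],"turn":[[0,0,0],[0,0,0],[0,0,0],[0,0,0],[0,0,0]],"gripper":[1,1,1,1,1]}'
python3 - <<'E'
from h import *
o=bot.observe();print(o['position'],o['tool_rot'],o['force'])
for i in range(2): print(ang('scene'),ang('top'))
o=bot.observe();print(o['position'],o['force'])
E
```

```text
clock: 7.65
position: [0.4633, -0.0169, 0.1171]
tool_rot: [3.142, 0.0, 0.217]
force: [-0.4, -0.2, -1.4]
grip_width: 0.027
finger_force: 39.8
clock: 8.15
position: [0.4634, -0.0169, 0.1106]
tool_rot: [3.142, 0.0, 0.217]
force: [-0.1, -1.1, -0.0]
grip_width: 0.0271
finger_force: 39.9
[ 0.46341443 -0.01687023  0.11057004] [3.14154945e+00 1.12411171e-04 2.17359058e-01] [-0.0767486  -1.14259884 -0.02294657]
(8.15, np.float64(0.759), 23, np.float64(0.0929)) (8.2, None, 0)
(8.25, np.float64(0.853), 26, np.float64(0.0916)) (8.3, None, 0)
[ 0.46345722 -0.0169336   0.11078046] [ 0.4742713  -1.03338185 -0.54292036]
```

```bash

python3 -m crank '{"travel":[[0,0,-0.1],[0,0,-0.18],[0,0,-0.18],[0,0,-0.18],[0,0,-0.18]],"turn":[[0,0,0],[0,0,0],[0,0,0],[0,0,0],[0,0,0]],"gripper":[1,1,1,1,1]}'
python3 - <<'E'
from h import *
o=bot.observe();print(o['position'],o['force'])
for i in range(4): print(ang('scene'))
o=bot.observe();print(o['position'],o['force'])
E
```

```text
clock: 8.85
position: [0.4635, -0.0169, 0.109]
tool_rot: [-3.142, -0.0, 0.217]
force: [0.3, -1.2, 0.4]
grip_width: 0.0271
finger_force: 40.0
[ 0.46346474 -0.01687303  0.1090177 ] [ 0.32278517 -1.20072397  0.39098709]
(8.85, np.float64(1.383), 31, np.float64(0.0943))
(8.9, np.float64(1.442), 28, np.float64(0.0971))
(8.95, np.float64(1.465), 32, np.float64(0.0958))
(9.0, np.float64(1.49), 32, np.float64(0.0956))
[ 0.4634542  -0.0168218   0.10901154] [ 1.01588246 -0.62275988 -1.04914651]
```

```bash

python3 -m crank '{"travel":[[0,0,-0.1],[0,0,-0.13],[0,0,-0.13],[0,0,-0.13],[0,0,-0.13]],"turn":[[0,0,0],[0,0,0],[0,0,0],[0,0,0],[0,0,0]],"gripper":[1,1,1,1,1]}'
python3 - <<'E'
from h import *
for i in range(6): print(ang('scene'))
o=bot.observe();print(o['position'],o['force'])
E
```

```text
clock: 9.55
position: [0.4635, -0.0169, 0.1077]
tool_rot: [3.142, -0.0, 0.217]
force: [0.4, -1.1, 0.5]
grip_width: 0.0271
finger_force: 40.0
(9.55, np.float64(1.79), 32, np.float64(0.0969))
(9.6, np.float64(1.816), 33, np.float64(0.0973))
(9.65, np.float64(1.837), 37, np.float64(0.0971))
(9.7, np.float64(1.888), 31, np.float64(0.0982))
(9.75, np.float64(1.888), 37, np.float64(0.0964))
(9.8, np.float64(1.904), 29, np.float64(0.0972))
[ 0.46343671 -0.01679919  0.10769601] [-0.09509141 -0.57551487  1.19860655]
```

```bash

python3 -m crank '{"travel":[[0,0,-0.06],[0,0,-0.06],[0,0,-0.06],[0,0,-0.06],[0,0,-0.06]],"turn":[[0,0,0],[0,0,0],[0,0,0],[0,0,0],[0,0,0]],"gripper":[1,1,1,1,1]}'
python3 -m crank '{"travel":[[0,0,0],[0,0,0],[0,0,0],[0,0,0],[0,0,0]],"turn":[[0,0,0],[0,0,0],[0,0,0],[0,0,0],[0,0,0]],"gripper":[1,1,1,1,1]}'
python3 - <<'E'
from h import *
for i in range(6): print(ang('scene'))
o=bot.observe();print(o['position'],o['force'])
E
```

```text
clock: 10.35
position: [0.4635, -0.0168, 0.1071]
tool_rot: [-3.142, -0.0, 0.217]
force: [0.8, -0.7, 0.8]
grip_width: 0.0268
finger_force: 40.0
clock: 10.85
position: [0.4635, -0.0169, 0.1071]
tool_rot: [3.142, -0.0, 0.217]
force: [0.4, -0.3, 0.7]
grip_width: 0.0271
finger_force: 40.0
(10.85, np.float64(2.271), 36, np.float64(0.0969))
(10.9, np.float64(2.281), 33, np.float64(0.0972))
(10.95, np.float64(2.303), 31, np.float64(0.0976))
(11.0, np.float64(2.322), 33, np.float64(0.0986))
(11.05, np.float64(2.351), 30, np.float64(0.098))
(11.1, np.float64(2.365), 26, np.float64(0.0981))
[ 0.46345465 -0.01685467  0.10709431] [ 1.1524254  -1.54413402  1.23231908]
```

```bash

H='{"travel":[[0,0,0],[0,0,0],[0,0,0],[0,0,0],[0,0,0]],"turn":[[0,0,0],[0,0,0],[0,0,0],[0,0,0],[0,0,0]],"gripper":[1,1,1,1,1]}'
python3 -m crank '{"travel":[[0,0,0],[0,0,0],[0,0,0],[0,0,0],[0,0,0]],"turn":[[0,0,0],[0,0,0],[0,0,0],[0,0,0],[0,0,0]],"gripper":[1,1,1,1,1]}' | head -2
python3 -m crank '{"travel":[[0,0,0],[0,0,0],[0,0,0],[0,0,0],[0,0,0]],"turn":[[0,0,0],[0,0,0],[0,0,0],[0,0,0],[0,0,0]],"gripper":[1,1,1,1,1]}' | head -2
python3 -m crank '{"travel":[[0,0,0],[0,0,0],[0,0,0],[0,0,0],[0,0,0]],"turn":[[0,0,0],[0,0,0],[0,0,0],[0,0,0],[0,0,0]],"gripper":[1,1,1,1,1]}' | head -2
python3 -m crank '{"travel":[[0,0,0],[0,0,0],[0,0,0],[0,0,0],[0,0,0]],"turn":[[0,0,0],[0,0,0],[0,0,0],[0,0,0],[0,0,0]],"gripper":[1,1,1,1,1]}' | head -2
python3 -m crank '{"travel":[[0,0,0],[0,0,0],[0,0,0],[0,0,0],[0,0,0]],"turn":[[0,0,0],[0,0,0],[0,0,0],[0,0,0],[0,0,0]],"gripper":[1,1,1,1,1]}' | head -2
python3 -m crank '{"travel":[[0,0,0],[0,0,0],[0,0,0],[0,0,0],[0,0,0]],"turn":[[0,0,0],[0,0,0],[0,0,0],[0,0,0],[0,0,0]],"gripper":[1,1,1,1,1]}' | head -2
python3 -m crank '{"travel":[[0,0,0],[0,0,0],[0,0,0],[0,0,0],[0,0,0]],"turn":[[0,0,0],[0,0,0],[0,0,0],[0,0,0],[0,0,0]],"gripper":[1,1,1,1,1]}' | head -2
python3 -m crank '{"travel":[[0,0,0],[0,0,0],[0,0,0],[0,0,0],[0,0,0]],"turn":[[0,0,0],[0,0,0],[0,0,0],[0,0,0],[0,0,0]],"gripper":[1,1,1,1,1]}' | head -2
python3 -m crank '{"travel":[[0,0,0],[0,0,0],[0,0,0],[0,0,0],[0,0,0]],"turn":[[0,0,0],[0,0,0],[0,0,0],[0,0,0],[0,0,0]],"gripper":[1,1,1,1,1]}' | head -2
python3 -m crank '{"travel":[[0,0,0],[0,0,0],[0,0,0],[0,0,0],[0,0,0]],"turn":[[0,0,0],[0,0,0],[0,0,0],[0,0,0],[0,0,0]],"gripper":[1,1,1,1,1]}' | head -2
python3 -m crank '{"travel":[[0,0,0],[0,0,0],[0,0,0],[0,0,0],[0,0,0]],"turn":[[0,0,0],[0,0,0],[0,0,0],[0,0,0],[0,0,0]],"gripper":[1,1,1,1,1]}' | head -2
python3 -m crank '{"travel":[[0,0,0],[0,0,0],[0,0,0],[0,0,0],[0,0,0]],"turn":[[0,0,0],[0,0,0],[0,0,0],[0,0,0],[0,0,0]],"gripper":[1,1,1,1,1]}' | head -2
python3 - <<'E'
from h import *
for i in range(3): print(ang('scene'),ang('top'))
o=bot.observe();print(o['position'],o['force'])
E
```

```text
clock: 11.65
position: [0.4634, -0.0168, 0.1071]
clock: 12.15
position: [0.4634, -0.0168, 0.1071]
clock: 12.65
position: [0.4634, -0.0168, 0.1071]
clock: 13.15
position: [0.4634, -0.0168, 0.1071]
clock: 13.65
position: [0.4634, -0.0168, 0.1071]
clock: 14.15
position: [0.4634, -0.0168, 0.1071]
clock: 14.65
position: [0.4634, -0.0168, 0.1071]
clock: 15.15
position: [0.4635, -0.0168, 0.1071]
clock: 15.65
position: [0.4634, -0.0169, 0.1071]
clock: 16.15
position: [0.4634, -0.0168, 0.1071]
clock: 16.65
position: [0.4634, -0.0169, 0.1071]
clock: 17.15
position: [0.4634, -0.0168, 0.1071]
(17.15, np.float64(-1.872), 20, np.float64(0.0915)) (17.2, np.float64(-1.785), 58, np.float64(0.0927))
(17.25, np.float64(-1.807), 24, np.float64(0.0943)) (17.3, np.float64(-1.77), 61, np.float64(0.093))
(17.35, np.float64(-1.811), 17, np.float64(0.0919)) (17.4, np.float64(-1.722), 57, np.float64(0.0933))
[ 0.4634591  -0.01683882  0.10708983] [ 0.45823932 -0.56206735  2.01241425]
```

```bash

python3 -m crank '{"travel":[[0,0,0],[0,0,0],[0,0,0],[0,0,0],[0,0,0]],"turn":[[0,0,0],[0,0,0],[0,0,0],[0,0,0],[0,0,0]],"gripper":[1,1,1,1,1]}' | head -1
python3 -m crank '{"travel":[[0,0,0],[0,0,0],[0,0,0],[0,0,0],[0,0,0]],"turn":[[0,0,0],[0,0,0],[0,0,0],[0,0,0],[0,0,0]],"gripper":[1,1,1,1,1]}' | head -1
python3 -m crank '{"travel":[[0,0,0],[0,0,0],[0,0,0],[0,0,0],[0,0,0]],"turn":[[0,0,0],[0,0,0],[0,0,0],[0,0,0],[0,0,0]],"gripper":[1,1,1,1,1]}' | head -1
python3 -m crank '{"travel":[[0,0,0],[0,0,0],[0,0,0],[0,0,0],[0,0,0]],"turn":[[0,0,0],[0,0,0],[0,0,0],[0,0,0],[0,0,0]],"gripper":[1,1,1,1,1]}' | head -1
python3 -m crank '{"travel":[[0,0,0],[0,0,0],[0,0,0],[0,0,0],[0,0,0]],"turn":[[0,0,0],[0,0,0],[0,0,0],[0,0,0],[0,0,0]],"gripper":[1,1,1,1,1]}' | head -1
python3 -m crank '{"travel":[[0,0,0],[0,0,0],[0,0,0],[0,0,0],[0,0,0]],"turn":[[0,0,0],[0,0,0],[0,0,0],[0,0,0],[0,0,0]],"gripper":[1,1,1,1,1]}' | head -1
python3 -m crank '{"travel":[[0,0,0],[0,0,0],[0,0,0],[0,0,0],[0,0,0]],"turn":[[0,0,0],[0,0,0],[0,0,0],[0,0,0],[0,0,0]],"gripper":[1,1,1,1,1]}'
python3 - <<'E'
from h import *
for i in range(2): print(ang('scene'),ang('top'))
o=bot.observe();print(o['position'],o['force'])
E
```

```text
clock: 17.95
clock: 18.45
clock: 18.95
clock: 19.45
clock: 19.95
clock: 20.45
clock: 20.95
position: [0.4634, -0.0169, 0.1071]
tool_rot: [-3.142, 0.0, 0.217]
force: [0.7, -1.4, 0.3]
grip_width: 0.0271
finger_force: 40.0
(20.95, np.float64(-0.545), 8, np.float64(0.0839)) (21.0, None, 0)
(21.05, np.float64(-0.544), 9, np.float64(0.0835)) (21.1, None, 0)
[ 0.46346547 -0.01680708  0.10710255] [ 0.64366334 -0.76242772  1.24787368]
```

```bash

python3 -m crank '{"travel":[[0,0,0],[0,0,0],[0,0,0],[0,0,0],[0,0,0]],"turn":[[0,0,0],[0,0,0],[0,0,0],[0,0,0],[0,0,0]],"gripper":[1,1,1,1,1]}' | grep -E 'clo|force'
python3 -m crank '{"travel":[[0,0,0],[0,0,0],[0,0,0],[0,0,0],[0,0,0]],"turn":[[0,0,0],[0,0,0],[0,0,0],[0,0,0],[0,0,0]],"gripper":[1,1,1,1,1]}' | grep -E 'clo|force'
python3 -m crank '{"travel":[[0,0,0],[0,0,0],[0,0,0],[0,0,0],[0,0,0]],"turn":[[0,0,0],[0,0,0],[0,0,0],[0,0,0],[0,0,0]],"gripper":[1,1,1,1,1]}'
python3 - <<'E'
from h import *
w=grab('wrist','w4')
for i in range(3): print(ang('scene')); print(bot.observe()['force'])
E
```

```text
clock: 21.65
force: [-1.0, -0.7, 0.7]
finger_force: 39.9
clock: 22.15
force: [-0.3, -0.7, 0.1]
finger_force: 40.0
clock: 22.65
position: [0.4634, -0.0169, 0.1071]
tool_rot: [3.142, 0.0, 0.217]
force: [-0.3, -1.6, -1.4]
grip_width: 0.027
finger_force: 40.0
(22.7, np.float64(0.116), 19, np.float64(0.0881))
[ 0.10274893 -1.74230929 -0.85014011]
(22.75, np.float64(0.114), 20, np.float64(0.0892))
[-0.37563031 -1.5433457  -0.05865494]
(22.8, np.float64(0.112), 18, np.float64(0.0884))
[ 0.18143377 -1.24573152 -1.74644498]
```

View pics/w4.png

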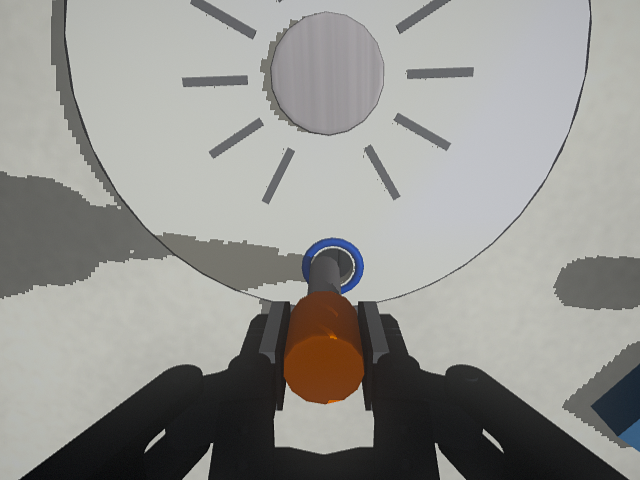

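The hole ring at (333,265) encloses the pin's foot and the tray has stopped. The pin is caught, so I'm lowering it.

```bash

python3 -m crank '{"travel":[[0,0,-0.3],[0,0,-0.6],[0,0,-0.9],[0,0,-1.2],[0,0,-1.4]],"turn":[[0,0,0],[0,0,0],[0,0,0],[0,0,0],[0,0,0]],"gripper":[1,1,1,1,1]}'
python3 -m crank '{"travel":[[0,0,-0.2],[0,0,-0.4],[0,0,-0.6],[0,0,-0.8],[0,0,-0.8]],"turn":[[0,0,0],[0,0,0],[0,0,0],[0,0,0],[0,0,0]],"gripper":[1,1,1,1,1]}'
```

```text
clock: 23.35
position: [0.4633, -0.0169, 0.0927]
tool_rot: [-3.142, 0.0, 0.217]
force: [-0.2, -1.4, -0.5]
grip_width: 0.0269
finger_force: 40.0
clock: 23.85
position: [0.4634, -0.0169, 0.0849]
tool_rot: [-3.142, 0.0, 0.217]
force: [0.4, -0.6, -0.1]
grip_width: 0.027
finger_force: 40.0
```

```bash

python3 -m crank '{"travel":[[0,0,-0.2],[0,0,-0.4],[0,0,-0.6],[0,0,-0.8],[0,0,-0.8]],"turn":[[0,0,0],[0,0,0],[0,0,0],[0,0,0],[0,0,0]],"gripper":[1,1,1,1,1]}'
python3 -m crank '{"travel":[[0,0,-0.2],[0,0,-0.35],[0,0,-0.5],[0,0,-0.6],[0,0,-0.6]],"turn":[[0,0,0],[0,0,0],[0,0,0],[0,0,0],[0,0,0]],"gripper":[1,1,1,1,1]}'
```

```text
clock: 24.35
position: [0.4634, -0.0169, 0.0769]
tool_rot: [-3.142, 0.0, 0.217]
force: [0.6, -0.7, -1.1]
grip_width: 0.0272
finger_force: 40.0
clock: 24.85
position: [0.4634, -0.0169, 0.071]
tool_rot: [-3.142, 0.0, 0.217]
force: [-0.1, -2.2, -1.0]
grip_width: 0.0271
finger_force: 40.0
```

```bash

python3 -m crank '{"travel":[[0,0,-0.05],[0,0,-0.08],[0,0,-0.08],[0,0,-0.08],[0,0,-0.08]],"turn":[[0,0,0],[0,0,0],[0,0,0],[0,0,0],[0,0,0]],"gripper":[1,1,1,1,1]}'
python3 -m crank '{"travel":[[0,0,0],[0,0,0],[0,0,0],[0,0,0],[0,0,0]],"turn":[[0,0,0],[0,0,0],[0,0,0],[0,0,0],[0,0,0]],"gripper":[0.55,0.45,0.3,0.3,0.3]}'
python3 -m crank '{"travel":[[0,0,1],[0,0,3],[0,0,6],[0,0,9],[0,0,12]],"turn":[[0,0,0],[0,0,0],[0,0,0],[0,0,0],[0,0,0]],"gripper":[0.3,0.3,0.3,0.3,0.3]}'
python3 -m crank '{"travel":[[0,0,0],[0,0,0],[0,0,0],[0,0,0],[0,0,0]],"turn":[[0,0,0],[0,0,0],[0,0,0],[0,0,0],[0,0,0]],"gripper":[0.3,0.3,0.3,0.3,0.3]}' | head -2
python3 - <<'E'
from h import *
w=grab('wrist','w5');print(ang('scene'),ang('scene'))
print('headtop if home',proj(w,[.4638,-.0165,.102]))
E
```

```text
clock: 25.35
position: [0.4634, -0.0168, 0.0703]
tool_rot: [-3.142, 0.0, 0.217]
force: [-0.6, -1.7, -0.0]
grip_width: 0.0269
finger_force: 40.0
clock: 25.85
position: [0.4634, -0.0168, 0.0703]
tool_rot: [-3.141, 0.0, 0.217]
force: [-0.9, 0.4, -1.5]
grip_width: 0.0598
finger_force: 0.0
clock: 26.35
position: [0.4631, -0.0171, 0.192]
tool_rot: [3.142, 0.0, 0.217]
force: [0.1, 0.4, 0.0]
grip_width: 0.0597
finger_force: 0.0
clock: 26.85
position: [0.4631, -0.017, 0.1898]
(26.9, np.float64(0.176), 12, np.float64(0.0887)) (26.95, np.float64(0.153), 13, np.float64(0.0883))
headtop if home (np.float64(324.65802485672646), np.float64(246.04125066351526))
```

View pics/w5.png

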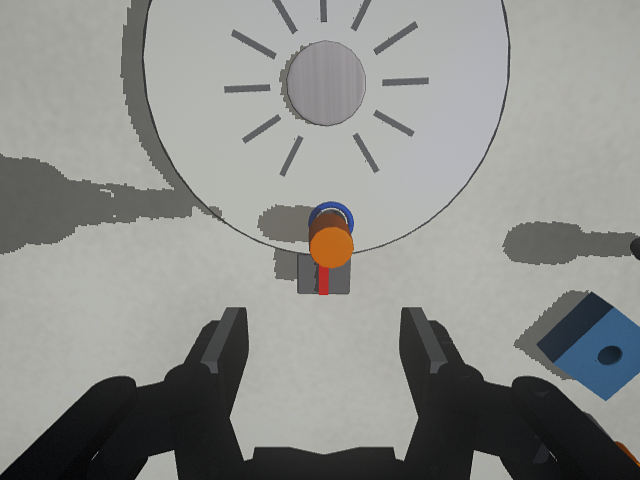

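The wrist view shows the head top at (332,247), the blue ring centred near (331,220) with the pin through it, and the red pointer at (323,279). I'll put numbers on the lean and the hole's offset before handing in.

```bash
python3 - <<'E'
from h import *
w=load('w5')
o=bot.observe();print(o['clock'],o['position'],o['force'])
f=bot.grab_frame('wrist')
for k in (w,f):
    hsv=cv2.cvtColor(k['pixels'],cv2.COLOR_RGB2HSV)
    bl=((hsv[...,0]>105)&(hsv[...,0]<130)&(hsv[...,1]>120));bl[260:]=0;bl[:,400:]=0
    v,u=np.nonzero(bl);uc=(u.min()+u.max())/2;top=v.min()
    r=onz(k,u.max(),220,.05)-onz(k,u.min(),220,.05);W=np.hypot(*r[:2])
    vc=top+(u.max()-u.min())/2
    h=onz(k,uc,vc,.05);print('hole',h,'ringdiam',W,'off',np.hypot(*(h[:2]-[.4638,-.0165])))
    org=((hsv[...,0]<20)&(hsv[...,1]>150)&(hsv[...,2]>170)).astype('uint8');org[:200]=0;org[275:]=0;org[:,400:]=0
    c=max(cv2.findContours(org,0,2)[0],key=cv2.contourArea);(p,rad)=cv2.minEnclosingCircle(c)
    e=onz(k,*p,.102);d=abs(np.array(k['extrinsics'])@np.append(e,1))[2];print('head',p,e,'diam',2*rad/k['fx']*d)
    red=(((hsv[...,0]<8)|(hsv[...,0]>172))&(hsv[...,1]>150));red[:262]=0;red[:,400:]=0
    v,u=np.nonzero(red);print('ptr x',onz(k,(u.min()+u.max())/2,279,.034))
E
```

```text
27.0 [ 0.46331893 -0.01699114  0.19003195] [ 0.03788783 -0.48380971 -1.41654688]
hole [ 0.46731303 -0.02356578  0.05      ] ringdiam 0.026425754468530255 off 0.007890914593379034
head (330.4674072265625, 251.5733184814453) [ 0.46105007 -0.02077118  0.102     ] diam 0.03098918939600126
ptr x [ 0.41232695 -0.02705104  0.034     ]
hole [ 0.4674962  -0.02352987  0.05      ] ringdiam 0.026446161572268683 off 0.007942352047733485
head (330.8138427734375, 252.10105895996094) [ 0.46089728 -0.02102968  0.102     ] diam 0.03065498259589125
ptr x [ 0.41249357 -0.02701517  0.034     ]
```

```bash
python3 - <<'E'
from h import *
f=grab('scene','s6');w=grab('wrist','w6')
for n,k in (('s',f),('w',w)):
    print(n,proj(k,[.4645,-.0205,.102]),proj(k,[.4645,-.0205,.112]))
u,v=map(int,proj(f,[.4645,-.0205,.09]));a,b=map(int,proj(w,[.4645,-.0205,.09]))
c=lambda k,u,v,r:cv2.resize(k['pixels'][v-r:v+r,u-r:u+r],(400,400),interpolation=cv2.INTER_CUBIC)
cv2.imwrite('pics/c6.png',np.hstack([c(f,u,v,32),c(w,a,b,50)])[:,:,::-1]);print(u,v,a,b)
E
```

```text
s (np.float64(293.7183688786171), np.float64(225.80079162463022)) (np.float64(293.5060955401617), np.float64(222.69905376712052))
w (np.float64(331.3412525401769), np.float64(246.6398007431797)) (np.float64(331.6306505122765), np.float64(252.3003663403492))
293 229 331 240
```

View pics/c6.png

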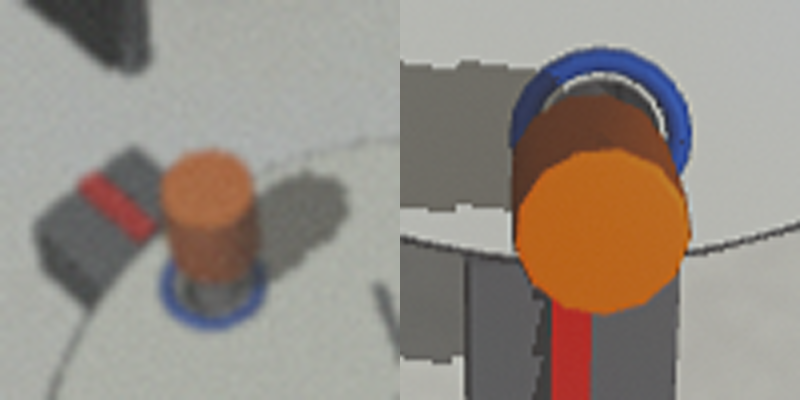

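```bash
python3 - <<'E'
from h import *
w=load('w6');h=onz(w,331.25,224.5,.05)[:2];p=onz(w,324,279,.034)[:2]
t=np.array([np.sin(Y0),-np.cos(Y0)]);print(h,p,(h-p)@t,(h-HUB)@t, np.hypot(*(h-HUB)))
print(bot.job_done())
E
```

```text
[ 0.46361724 -0.0215422 ] [ 0.41264823 -0.02735487] 0.004837891760183016 0.005126140574766017 0.09614750467821076
the job is handed in; nothing more can be done
None
```

The stop pin is in the slot through the tray's hole and released, the tray is standing still, and I've handed the job in, though it returned no verdict. By the last pictures the pin is fully home and leaning slightly, well under the 0.2 rad limit, and the hole is about 5 mm from the slot's centre against the 7 mm limit.

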